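# Feed a plate blank and start the marking machine

### The arm

A 6-joint arm with a two-finger parallel gripper is mounted at the origin on the work surface. World frame = base frame: x ahead of the robot, y to its left, z up, the work surface at z = 0. Lengths are in m, angles in degrees, forces in N, time in s.
With the tool pointing down it reaches from about 0.35 to 0.875 m from the base axis. Payload 4.2 kg.
Tool frame: the origin (TCP) lies at the very end of the fingers, on their centre line; the grasp point (between the pads) lies 19 mm behind it; z points along the fingers, y is the line along which they close (so a half turn about z gives the same grasp; the last joint's range is limited). The gripper opens to 87 mm and grips with 3 to 60 N. Pads are 19 mm wide; open, the fingers measure 117 mm over their backs; the gripper's body (75 mm by 190 mm) begins 51 mm behind the grasp point.
Start: joints at [87.181, 22.042, 0.453, 0, -68.411, -14.817], TCP at [0.189, 0.596, 0.195] pointing down, gripper open.
Joint ranges: [-179.83, 179.83], [-69.29, 118.12], [-61.27, 80.66], [-181.25, 117.63], [-171.15, -9.14], [-177.46, 177.46]. Speed limits (degrees/s): [159.86, 159.86, 180, 180, 180, 180].

### API

Orientations are given as a 3x3 rotation matrix whose columns are the frame's x, y, z axes.
In Python, from station import * gives the robot as it stands.
- The arm moves only by the shell command python3 -m pendant 'ROWS'. ROWS is JSON, a list of rows, each an object of numbers: "x", "y", "z": the shift along the world's x, y, z normalised to -1 to 1, where 1 is 250 mm; "rx", "ry", "rz": the turn, a rotation vector about the world's x, y, z normalised to -1 to 1, where 1 is 180 degrees; "claw": the opening, from 0 (shut) to 1 (fully open). A call has exactly 8 rows; each row is the pose to reach, as a shift and turn from the pose commanded when the call began, turning the shorter way round; what a row does not reach only later rows make up. A row lasts 1/8 s, in which the tool goes at most 62.5 mm and 10.7 degrees, less where a joint would pass 70% of its speed; a pose out of reach is approached as far as the arm can. A call with a number of a shift or a turn outside -1 to 1 is refused whole. A call with a gripper value outside its range is refused whole. The fingers move at their own pace and stop on an object; the grip force is fixed at half the most. Time passes only in rows, so rows that repeat a pose let the fingers close, or fill a call up. It gives the time, the measured TCP pose, the force, the opening and the grip force at its end, in the units of the state.
- sense(): the state, without advancing time (a new reading comes with each control period).
- capture(name): name is "side" or "top" or "wrist"; returns a dict with "color" (400x640x3 uint8, red, green, blue), "mtx" (3x3 intrinsics, pixels), "k1" (the pictures are not rectified: a ray, as slopes to the right and down, at radius r is drawn at 1 + k1 r^2 times it, then the intrinsics apply), "world_to_cam" (4x4, takes a point from world to camera coordinates). Camera axes: x right, y up, looking along -z (the intrinsics and any distortion apply to the point x, -y, -z); pixel columns grow to the right and rows downward; lengths in m; the calibration is good to about 2 mm. A picture is of the moment at which its call begins. There is no depth.
- finish_job(): hands the job in; it is judged then, once.
Trained networks look in a picture, given as the dict that the camera call returned (one of the last four; its "shot" number tells which), for a name from the list of things; names that differ only in an ending like _2 or _b are one class to them, and where a whole thing is asked for, a point or a joint stands for the part that bears it (a point fixed in the world has none). Each returns a list of dicts, best first, with "conf" (0 to 1); they miss things now and then, are a little off and sometimes report something else, mostly with a low value. They report only what shows in the picture. A call takes as long as a camera call.
- search_frame(picture, label): "centre" ([column, row] in pixels, amid what is visible of it).
- regions_of(picture, label): "region" (400x640 bool, what is visible of it) and "centre" ([column, row] in pixels, amid what is visible of it).
The state is a dict: "time_s": time; "joints": joint angles; "joint_velocities": joint speeds; "effort": joint torques, N m; "tcp_pos": TCP position; "ee_rot": TCP orientation; "wrist_force": force on the tool from outside, world axes, zero at the start; "moment": the same for the moment, N m; "gripper_width": opening from 0.0 (shut) to 1.0 (fully open); "gripper_force": force on a finger pad.
Only numpy, scipy, OpenCV 4.12 (cv2) and the standard library are available. Lean on these libraries where they do the work, as an engineer would, in place of code of your own. Each camera call takes 0.05 s, during which the arm holds its last target. There are 200 camera calls.

### The job

Get the marking machine going on the next clock plate: push the feed slide fully forward so that it carries the bottom blank out of the magazine, home against the stop of the marking bed, and draw the slide back out from under the stack until the next blank has dropped to the magazine floor. Only then key in the job on the console, one key at a time, each pressed well down and let go before the next: the first square key from the left, the third square key, the long bar key, and last the large round start key. Press no other key, and leave the other things on the bench where they are.

Things in the scene. Friction and masses are not known exactly. Their poses are not given: they have to be found in the camera images.
- machine: Marking machine, grey base 400 x 170 mm. Origin on the bench under the base, z up; x = feed direction: slide, magazine (centre x = 30 mm), bed, column (330 mm high). Slideway 30 mm above the bench. Magazine: four dark corner angles, tops 92 mm above the bench, rear faces at x = -6 mm. Marking head over the bed, x from 70 mm on, its body 200 mm above the bench, a slim stylus below it. A blank home on the bed has its middle at x = 103 mm, y = 0.
- slide (a joint): Feed slide, m: 0 = fully back, 0.094 = fully forward at its end stop; starts at 0 to 0.016. A blade 60 mm wide, 4.5 mm thick runs under the stack; it meets the bottom blank at about 0.020 and fully forward has it home. No spring: it stays where it is left. About 1.5 N to move, 5 to 10 N more when pushing a blank. The stack drops when it is back at about 0.020.
- pull_plate (a point): Middle of the slide's upright dark pull plate, 59 mm above the bench: 60 mm wide (y), 12 mm thick along the feed (x), 18 mm thick in its top 8 mm (black cap); it stands from 35 to 84 mm above the bench. At x = -160 mm in the machine's frame with the slide at 0, -66 mm fully forward, when 51 mm are free between it and the magazine. Clear behind.
- blank1: The bottom plate of the stack at the start. The blanks are five equal aluminium plates stacked flat in the magazine, 60 mm along the feed, 100 mm across, 6 mm thick, about 0.1 kg. Origin: middle of the underside, z up.
- blank2: The second blank from below (origin: middle of its underside); it drops to the magazine floor when the slide has been drawn back.
- blank5: The top (fifth) blank (origin: middle of its underside).
- console: Grey control console, 200 x 270 mm, 48 mm high in front, 76 mm at the back. Origin on the bench under its middle, x to its back, y to the operator's (robot's) left. The black key panel rises to the back at 8 degrees: display at the back, then a row of four square keys (26 mm, spacing 42 mm), in front a bar key (left) and a round key (right). The red stop button beside the display has no part.
- key1 (a joint): Travel of the first square key from the left, m: 0 = up, 0.006 = fully down (5 N), springs back. All keys are alike in this: white, 10 mm proud of the panel, travel square to the panel, pressed beyond 0.0035, released below 0.002.
- key1_top (a point): Middle of the top of that first (leftmost) square key, z axis square to its top.
- key2 (a joint): Travel of the second square key from the left (not used in this job).
- key3 (a joint): Travel of the third square key from the left.
- key3_top (a point): Middle of its top.
- key4 (a joint): Travel of the fourth (rightmost) square key (not used in this job).
- bar_key (a joint): Travel of the long bar key, 86 x 26 mm.
- bar_key_top (a point): Middle of its top.
- start_key (a joint): Travel of the large round start key, 38 mm across.
- start_key_top (a point): Middle of its top.
- screwdriver: A screwdriver lying on the bench between machine and console; origin near its middle, underside. A bystander.
- oil_bottle: A white plastic oil bottle, 42 mm across, 120 mm high, standing between machine and console. A bystander.
- clock_movement: A brass clock movement, 95 x 75 x 55 mm, at the left. A bystander.
- movement_holder: A plastic movement holder, 75 x 50 x 30 mm, at the right. A bystander.
- mug: A mug, 80 mm across, 92 mm high, at the left. A bystander.
- mallet: A hammer with a wooden handle lying near the robot at the right. A bystander.
- jar: A glass jar, 68 mm across, 75 mm high, at the right. A bystander.

How it is judged (in metres and radians):
On the way, in this order (a step that is already met when the one before it is completed fails the run):
1. the slide has pushed the bottom blank home against the stop of the bed (x of blank1 in the frame of machine between 0.099 and 0.107 m and y of blank1 in the frame of machine between -0.004 and 0.004 m and z of blank1 in the frame of machine between 0.028 and 0.032 m and value of joint slide above 0.085 m), for 0.1 s.
2. the slide is drawn back and the next blank lies on the magazine floor, the rest of the stack on it (x of blank1 in the frame of machine between 0.099 and 0.107 m and y of blank1 in the frame of machine between -0.004 and 0.004 m and z of blank1 in the frame of machine between 0.028 and 0.032 m and value of joint slide below 0.024 m and x of blank2 in the frame of machine between 0.024 and 0.036 m and y of blank2 in the frame of machine between -0.006 and 0.006 m and z of blank2 in the frame of machine between 0.028 and 0.0325 m and x of blank5 in the frame of machine between 0.024 and 0.036 m and y of blank5 in the frame of machine between -0.006 and 0.006 m and z of blank5 in the frame of machine between 0.046 and 0.0505 m), for 0.2 s.
3. the first square key is pressed (value of joint key1 above 0.0035 m), for 0.04 s.
4. the third square key is pressed (value of joint key3 above 0.0035 m), for 0.04 s.
5. the bar key is pressed (value of joint bar_key above 0.0035 m), for 0.04 s.
6. the round start key is pressed (value of joint start_key above 0.0035 m), for 0.04 s.
At the end, for the whole second after the job is handed in: The first blank lies home on the bed (4 mm along and across the feed, 2 mm in height), the slide is back (below 0.024), the next blank lies on the magazine floor and the top one in place on the stack (6 mm sideways, 2 mm in height), and all keys are up (below 2 mm) (all of step 2 and value of joint each of key1, key3, bar_key, start_key, key2, key4 below 0.002 m); the robot touches nothing.
It fails at once if a key that does not belong to the job is pressed (over 3.5 mm) (value of joint any of key2, key4 above 0.0035 m).
It fails at once if two keys are down at once ((value of joint key1 above 0.0035 m and value of joint key3 above 0.002 m) or (value of joint key1 above 0.0035 m and value of joint bar_key above 0.002 m) or (value of joint key1 above 0.0035 m and value of joint start_key above 0.002 m) or (value of joint key3 above 0.0035 m and value of joint key1 above 0.002 m) or (value of joint key3 above 0.0035 m and value of joint bar_key above 0.002 m) or (value of joint key3 above 0.0035 m and value of joint start_key above 0.002 m) or (value of joint bar_key above 0.0035 m and value of joint key1 above 0.002 m) or (value of joint bar_key above 0.0035 m and value of joint key3 above 0.002 m) or (value of joint bar_key above 0.0035 m and value of joint start_key above 0.002 m) or (value of joint start_key above 0.0035 m and value of joint key1 above 0.002 m) or (value of joint start_key above 0.0035 m and value of joint key3 above 0.002 m) or (value of joint start_key above 0.0035 m and value of joint bar_key above 0.002 m)).
It fails at once if a key is pressed while the blank is not home on the bed, or with the slide not drawn back (value of joint any of key1, key3, bar_key, start_key above 0.0035 m and not (x of blank1 in the frame of machine between 0.099 and 0.107 m and y of blank1 in the frame of machine between -0.004 and 0.004 m and z of blank1 in the frame of machine between 0.028 and 0.032 m and value of joint slide below 0.024 m)).
It fails at once if a bystander is moved by more than 30 mm (distance of any of screwdriver, oil_bottle, clock_movement, movement_holder, mug, mallet, jar from where it was at the start of the episode above 0.03 m).
It also fails if it takes over 59 s, if anything falls off the work surface, if the arm or the gripper's body presses on something with over 40 N, if the wrist force passes 120 N, or if a joint passes its speed limit or range.

## Working session

There is one attempt and no reset: what is moved stays moved. The work goes in short steps, Python scripts to look and compute and a shell command to move; the robot and the scene stay as the last step left them, time stands still between calls to the robot, and variables do not carry over. Pictures are saved under pics/ and viewed, at most 10 in all, crops included, and the job is handed in when it is done.

```bash
mkdir -p pics; ls; cat > h.py <<'E'
from station import *
import numpy as np, cv2
def ray(p,uv):
    K=np.array(p["mtx"]);k1=p["k1"]
    q=np.array([(uv[0]-K[0,2])/K[0,0],(uv[1]-K[1,2])/K[1,1]])
    s=q.copy()
    for _ in range(30): s=q/(1+k1*(s@s))
    M=np.array(p["world_to_cam"]);R=M[:3,:3]
    return -R.T@M[:3,3], R.T@np.array([s[0],-s[1],-1])
def onz(p,uv,z):
    o,d=ray(p,np.array(uv,float)); return o+d*(z-o[2])/d[2]
def proj(p,X):
    M=np.array(p["world_to_cam"]);c=M[:3,:3]@np.array(X)+M[:3,3]
    s=np.array([c[0],-c[1]])/-c[2]; s=s*(1+p["k1"]*(s@s)); K=np.array(p["mtx"])
    return np.array([K[0,0]*s[0]+K[0,2],K[1,1]*s[1]+K[1,2]])
def save(p,n): cv2.imwrite("pics/"+n+".png",cv2.cvtColor(p["color"],cv2.COLOR_RGB2BGR))
E
python3 - <<'E'
from h import *
for n in("top","side"):
    p=capture(n);save(p,n)
    print(n,p["k1"],np.round(ray(p,(320,200))[0],3))
    for l in "machine pull_plate blank5 console key1_top key2 key3_top key4 bar_key_top start_key_top screwdriver oil_bottle clock_movement movement_holder mug".split():
        print(l,[(np.round(r["centre"],1).tolist(),round(r["conf"],2)) for r in search_frame(p,l)[:3]])
print(sense()["ee_rot"])
E
```

```text
pics
top -0.0955827734001199 [0.179 0.01  1.781]
machine [([263.8, 173.5], 0.91), ([160.9, 224.5], 0.56)]
pull_plate [([262.5, 201.9], 0.8)]
blank5 [([263.5, 164.4], 0.93), ([393.5, 169.7], 0.74), ([325.7, 141.2], 0.48)]
console [([385.5, 172.9], 0.59), ([427.6, 267.0], 0.31)]
key1_top [([369.0, 172.7], 0.52)]
key2 [([392.7, 170.0], 0.59), ([382.2, 172.2], 0.53), ([403.7, 166.5], 0.51)]
key3_top [([388.2, 171.7], 0.46)]
key4 [([392.7, 170.0], 0.59), ([382.2, 172.2], 0.53), ([403.7, 166.5], 0.51)]
bar_key_top [([378.5, 191.3], 0.51)]
start_key_top [([401.0, 184.0], 0.62), ([425.4, 267.7], 0.44), ([262.4, 203.3], 0.36)]
screwdriver [([469.1, 199.1], 0.35)]
oil_bottle [([325.7, 141.0], 0.61)]
clock_movement [([173.2, 174.7], 0.67), ([388.2, 171.2], 0.22)]
movement_holder [([469.1, 201.2], 0.69)]
mug [([160.1, 222.6], 0.8)]
side 0.0028494867413603564 [-0.089 -1.133  0.855]
machine [([344.7, 164.5], 0.63), ([380.4, 229.9], 0.16)]
pull_plate []
blank5 [([323.8, 167.0], 0.54)]
console [([378.1, 237.0], 0.55)]
key1_top [([367.3, 214.8], 0.57)]
key2 [([363.5, 218.4], 0.58), ([375.5, 223.4], 0.53), ([382.0, 226.6], 0.53)]
key3_top [([343.0, 161.5], 0.33), ([408.9, 315.8], 0.28)]
key4 [([363.5, 218.4], 0.58), ([375.5, 223.4], 0.53), ([382.0, 226.6], 0.53)]
bar_key_top [([353.4, 224.2], 0.59)]
start_key_top []
screwdriver [([301.9, 219.9], 0.72), ([290.5, 179.0], 0.34)]
oil_bottle [([375.8, 185.9], 0.73), ([392.0, 233.2], 0.55), ([407.0, 316.6], 0.32)]
clock_movement [([279.9, 142.0], 0.68)]
movement_holder [([408.3, 317.5], 0.78)]
mug [([241.4, 141.1], 0.61)]
[[ 9.52995679e-01 -3.02983886e-01  2.47511862e-05]
 [-3.02983885e-01 -9.52995679e-01 -2.78879090e-05]
 [ 3.20373605e-05  1.90778463e-05 -9.99999999e-01]]
```

```bash
python3 - <<'E'
import cv2
t=cv2.imread("pics/top.png")[110:250,140:500];s=cv2.imread("pics/side.png")[100:300,220:460]
cv2.imwrite("pics/topc.png",cv2.resize(t,None,fx=2.2,fy=2.2,interpolation=cv2.INTER_CUBIC))
cv2.imwrite("pics/sidec.png",cv2.resize(s,None,fx=3,fy=3,interpolation=cv2.INTER_CUBIC))
E
```

```text
(no output)
```

View pics/topc.png

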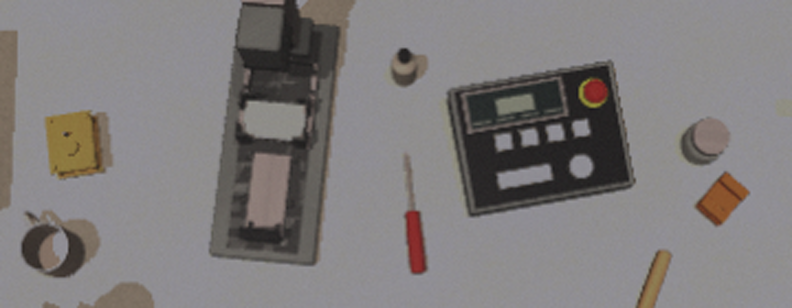

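View pics/sidec.png

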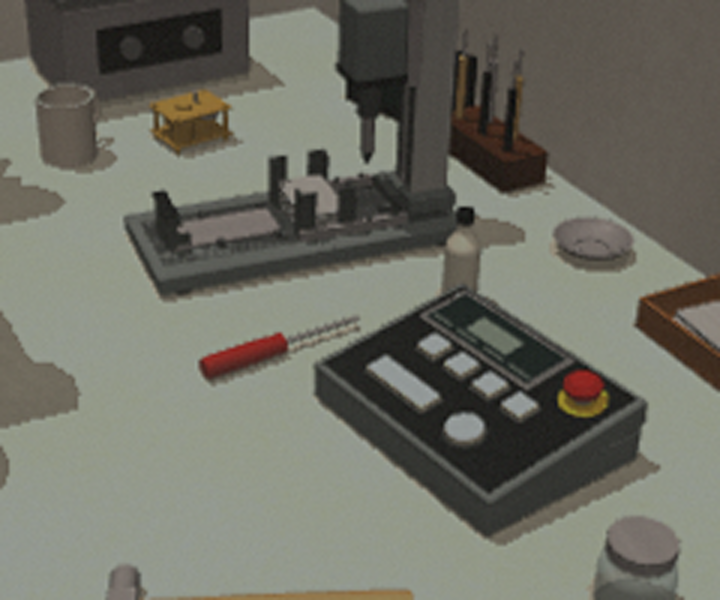

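The top view shows the machine with its pull plate near full-image (259,214), the stack at (264,164), and the four keys, bar and round key at (369–404, 166–173), (379,191) and (401,184). The side view agrees.

```bash
python3 - <<'E'
from h import *
p=capture("top")
for n,uv,z in [("pp",(259.5,213),.084),("stk",(264.5,164.5),.064),("k1",(369,174),.07),("k2",(381,172),.07),("k3",(392,170),.07),("k4",(404,168),.07),("bar",(378.5,190),.064),("start",(404,185.5),.064),("base BL",(236,226),.02),("base BR",(283,230),.02),("sdriver",(329,220),.015),("sdtip",(325,181),.015)]:
    print(n,np.round(onz(p,uv,z),3))
q=capture("side")
for n,uv,z in [("pp",(277,168),.084),("k1",(365,215),.07),("k4",(393,235),.07),("bar",(354.5,227.5),.064),("start",(375,243),.064)]:
    print(n,np.round(onz(q,uv,z),3))
w=capture("wrist");save(w,"w0");print(np.round(ray(w,(320,200)),3))
for l in "machine pull_plate blank5 console".split():
    for P in(p,w): print(l,[(np.round(r["centre"],1).tolist(),round(r["conf"],2),cv2.minAreaRect(cv2.findNonZero(r["region"].astype(np.uint8)))) for r in regions_of(P,l)[:1]])
E
```

```text
pp [0.426 0.222 0.084]
stk [0.601 0.207 0.064]
k1 [ 0.557 -0.16   0.07 ]
k2 [ 0.563 -0.202  0.07 ]
k3 [ 0.569 -0.241  0.07 ]
k4 [ 0.576 -0.284  0.07 ]
bar [ 0.5   -0.191  0.064]
start [ 0.514 -0.281  0.064]
base BL [0.39  0.313 0.02 ]
base BR [0.373 0.147 0.02 ]
sdriver [ 0.405 -0.017  0.015]
sdtip [ 0.547 -0.006  0.015]
pp [0.422 0.22  0.084]
k1 [ 0.559 -0.159  0.07 ]
k4 [ 0.578 -0.283  0.07 ]
bar [ 0.501 -0.195  0.064]
start [ 0.515 -0.285  0.064]
[[ 0.26   0.574  0.386]
 [-0.256  0.078 -0.964]]
machine [([263.7, 174.2], 0.62, ((266.9285583496094, 158.26812744140625), (49.54920959472656, 143.5018310546875), 7.016501426696777))]
machine []
pull_plate [([260.7, 202.5], 0.58, ((260.5892333984375, 199.73838806152344), (18.394214630126953, 40.34860610961914), 8.53076457977295))]
pull_plate []
blank5 []
blank5 []
console [([382.2, 172.3], 0.77, ((385.7447204589844, 172.52597045898438), (60.232017517089844, 77.7701644897461), 79.79602813720703))]
console []
```

View pics/w0.png

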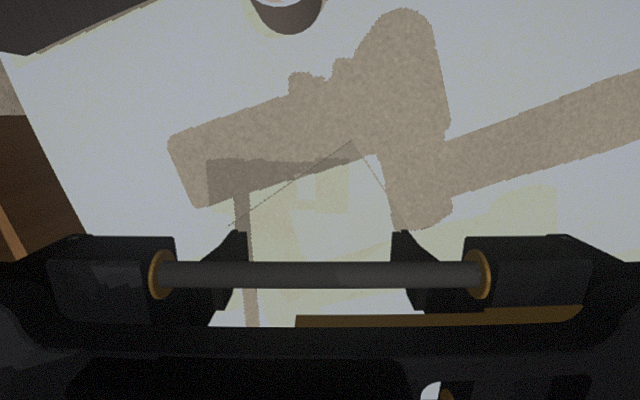

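The wrist picture shows only the bench, shadows and the shut-bar of the gripper, with no machine in it. The keys from the two cameras agree within 3 mm. The machine yaw is about -5.5° and the slide is at about 0.014. I'll go above the pull plate, turning the tool so the fingers close along the feed.

```bash
python3 -m pendant '[{"x":0.6,"y":-1,"z":0.1,"rz":-0.433,"claw":1},{"x":0.6,"y":-1,"z":0.1,"rz":-0.433,"claw":1},{"x":0.6,"y":-1,"z":0.1,"rz":-0.433,"claw":1},{"x":0.6,"y":-1,"z":0.1,"rz":-0.433,"claw":1},{"x":0.6,"y":-1,"z":0.1,"rz":-0.433,"claw":1},{"x":0.6,"y":-1,"z":0.1,"rz":-0.433,"claw":1},{"x":0.6,"y":-1,"z":0.1,"rz":-0.433,"claw":1},{"x":0.6,"y":-1,"z":0.1,"rz":-0.433,"claw":1}]' && python3 -m pendant '[{"x":0.34,"y":-0.5,"claw":1},{"x":0.34,"y":-0.5,"claw":1},{"x":0.34,"y":-0.5,"claw":1},{"x":0.34,"y":-0.5,"claw":1},{"x":0.34,"y":-0.5,"claw":1},{"x":0.34,"y":-0.5,"claw":1},{"x":0.34,"y":-0.5,"claw":1},{"x":0.34,"y":-0.5,"claw":1}]'
python3 - <<'E'
from h import *
w=capture("wrist");save(w,"w1");print(sense()["joints"],np.round(sense()["ee_rot"],3))
a=-5.5*np.pi/180;o=np.array([.571,.210,0]);R=np.array([[np.cos(a),-np.sin(a),0],[np.sin(a),np.cos(a),0],[0,0,1]])
for s in(0.014,):
  for X in[(-.169+s,.03,.084),(-.151+s,.03,.084),(-.151+s,-.03,.084),(-.169+s,-.03,.084)]: print(X,proj(w,o+R@X).round(1))
for l in "pull_plate","blank5":
    print(l,[(np.round(r["centre"],1).tolist(),round(r["conf"],2),cv2.minAreaRect(cv2.findNonZero(r["region"].astype(np.uint8)))) for r in regions_of(w,l)[:1]])
E
```

```text
[ 8.71811377e+01  2.20431349e+01  4.52350113e-01 -2.12853258e-03
 -6.84119663e+01 -1.48165739e+01] [[ 0.953 -0.303 -0.   ]
 [-0.303 -0.953 -0.   ]
 [-0.     0.    -1.   ]]
(-0.155, 0.03, 0.084) [ 590.8 -140.5]
(-0.13699999999999998, 0.03, 0.084) [ 586.3 -157.9]
(-0.13699999999999998, -0.03, 0.084) [ 630.4 -150.3]
(-0.155, -0.03, 0.084) [ 636.4 -135.6]
pull_plate []
blank5 []$[0]: bad value
```

View pics/w1.png

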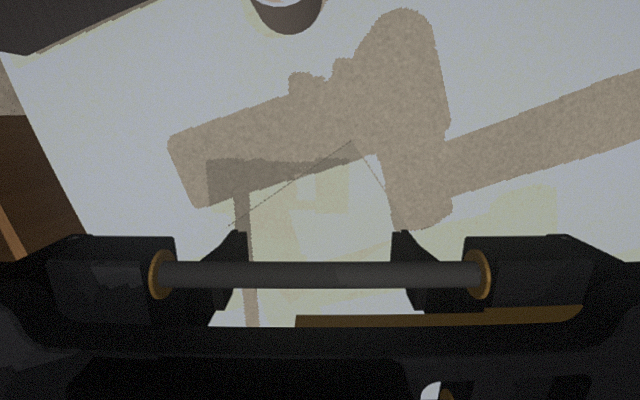

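The picture is the same as before: the call was refused and the arm did not move. I'll retry with all fields filled in.

```bash
python3 -m pendant '[{"x":0.6,"y":-0.99,"z":0.1,"rx":0.0,"ry":0.0,"rz":-0.433,"claw":1.0},{"x":0.6,"y":-0.99,"z":0.1,"rx":0.0,"ry":0.0,"rz":-0.433,"claw":1.0},{"x":0.6,"y":-0.99,"z":0.1,"rx":0.0,"ry":0.0,"rz":-0.433,"claw":1.0},{"x":0.6,"y":-0.99,"z":0.1,"rx":0.0,"ry":0.0,"rz":-0.433,"claw":1.0},{"x":0.6,"y":-0.99,"z":0.1,"rx":0.0,"ry":0.0,"rz":-0.433,"claw":1.0},{"x":0.6,"y":-0.99,"z":0.1,"rx":0.0,"ry":0.0,"rz":-0.433,"claw":1.0},{"x":0.6,"y":-0.99,"z":0.1,"rx":0.0,"ry":0.0,"rz":-0.433,"claw":1.0},{"x":0.6,"y":-0.99,"z":0.1,"rx":0.0,"ry":0.0,"rz":-0.433,"claw":1.0}]'
```

```text
time_s: 3.3
tcp_pos: [0.3395, 0.3479, 0.2206]
ee_rot: [[-0.1, -0.995, 0.0], [-0.995, 0.1, 0.0], [-0.0, -0.0, -1.0]]
wrist_force: [-0.2, 0.4, 0.4]
gripper_width: 1.001
gripper_force: 0.0
```

```bash
python3 -m pendant '[{"x":0.34,"y":-0.5,"z":0.0,"rx":0.0,"ry":0.0,"rz":0.0,"claw":1.0},{"x":0.34,"y":-0.5,"z":0.0,"rx":0.0,"ry":0.0,"rz":0.0,"claw":1.0},{"x":0.34,"y":-0.5,"z":0.0,"rx":0.0,"ry":0.0,"rz":0.0,"claw":1.0},{"x":0.34,"y":-0.5,"z":0.0,"rx":0.0,"ry":0.0,"rz":0.0,"claw":1.0},{"x":0.34,"y":-0.5,"z":0.0,"rx":0.0,"ry":0.0,"rz":0.0,"claw":1.0},{"x":0.34,"y":-0.5,"z":0.0,"rx":0.0,"ry":0.0,"rz":0.0,"claw":1.0},{"x":0.34,"y":-0.5,"z":0.0,"rx":0.0,"ry":0.0,"rz":0.0,"claw":1.0},{"x":0.34,"y":-0.5,"z":0.0,"rx":0.0,"ry":0.0,"rz":0.0,"claw":1.0}]'
python3 - <<'E'
from h import *
w=capture("wrist");print(sense()["joints"])
a=-5.5*np.pi/180;o=np.array([.571,.210,0]);R=np.array([[np.cos(a),-np.sin(a),0],[np.sin(a),np.cos(a),0],[0,0,1]])
im=w["color"].copy()
s=.014
for X in[(-.169+s,.03,.084),(-.151+s,.03,.084),(-.151+s,-.03,.084),(-.169+s,-.03,.084),(-.006,-.05,.092),(0,-.05,.06)]:
    c=proj(w,o+R@X); print(X,c.round(1)); cv2.circle(im,tuple(int(v) for v in c),3,(255,0,0),1)
w["color"]=im;save(w,"w2")
E
```

```text
time_s: 4.3
tcp_pos: [0.4241, 0.2236, 0.2204]
ee_rot: [[-0.096, -0.995, -0.0], [-0.995, 0.096, -0.0], [0.0, 0.0, -1.0]]
wrist_force: [-0.1, -0.9, 0.7]
gripper_width: 0.998
gripper_force: 0.0
[ 4.72560893e+01  6.60441522e+00 -1.68286089e+01 -1.28028437e-03
 -6.65661083e+01 -5.27864793e+01]
(-0.155, 0.03, 0.084) [325.  210.6]
(-0.13699999999999998, 0.03, 0.084) [309.8 210.6]
(-0.13699999999999998, -0.03, 0.084) [309.3 159.7]
(-0.155, -0.03, 0.084) [325.3 159.7]
(-0.006, -0.05, 0.092) [189.1 142.8]
(0, -0.05, 0.06) [195.6 140.7]
```

View pics/w2.png

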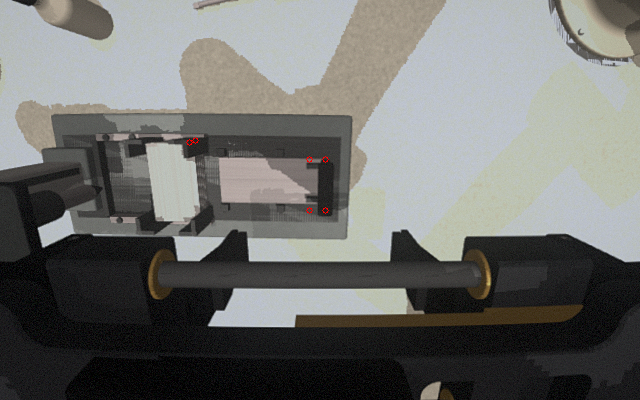

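The wrist view shows the cap of the pull plate at columns 318–333, rows 159–214, about 9 px to the right of my prediction. The stack's top blank is at columns 150–200. I'll measure these edges.

```bash
python3 - <<'E'
from h import *
w=capture("wrist");g=cv2.cvtColor(w["color"],cv2.COLOR_RGB2GRAY).astype(int)
print("cap row187",g[175:200,305:345].mean(0).astype(int).tolist())
print("cap cols",g[150:225,323:330].mean(1).astype(int).tolist())
print("blank row180",g[170:195,140:225].mean(0).astype(int).tolist())
c=w["color"][110:250,40:360]
cv2.imwrite("pics/w2c.png",cv2.cvtColor(cv2.resize(c,None,fx=2.5,fy=2.5,interpolation=cv2.INTER_CUBIC),cv2.COLOR_RGB2BGR))
for uv,z in [((325.5,187),.084),((318,187),.084),((333,187),.084),((325,159),.084),((325,214),.084),((150,180),.06),((200,180),.06),((52,114),.03),((351,116),.03),((348,238),.03),((208,140),.092),((212,222),.092)]: print(uv,onz(w,uv,z).round(4))
E
```

```text
cap row187 [120, 113, 108, 108, 104, 100, 98, 98, 98, 98, 99, 101, 83, 44, 33, 35, 38, 35, 36, 36, 36, 36, 36, 36, 35, 35, 34, 33, 63, 80, 80, 81, 80, 82, 89, 90, 89, 90, 90, 91]
cap cols [78, 81, 85, 76, 80, 85, 77, 80, 79, 59, 41, 39, 36, 33, 33, 34, 39, 35, 35, 38, 37, 34, 36, 37, 36, 36, 35, 36, 37, 36, 37, 38, 36, 37, 35, 36, 36, 36, 37, 36, 36, 39, 35, 37, 36, 37, 36, 34, 35, 34, 34, 34, 39, 34, 37, 37, 35, 40, 36, 34, 37, 35, 37, 32, 30, 37, 97, 128, 124, 121, 120, 121, 125, 124, 122]
blank row180 [115, 116, 116, 116, 116, 118, 117, 117, 117, 122, 140, 163, 179, 184, 184, 185, 184, 183, 184, 185, 185, 184, 184, 185, 186, 185, 187, 185, 185, 186, 185, 186, 185, 184, 184, 183, 183, 184, 185, 186, 186, 185, 185, 186, 186, 187, 187, 186, 186, 186, 184, 183, 184, 186, 187, 189, 177, 128, 90, 81, 84, 83, 83, 81, 82, 82, 97, 119, 129, 130, 131, 129, 130, 130, 130, 129, 130, 131, 129, 133, 149, 164, 166, 166, 165]
(325.5, 187) [0.4165 0.2263 0.084 ]
(318, 187) [0.4251 0.2254 0.084 ]
(333, 187) [0.4079 0.2271 0.084 ]
(325, 159) [0.4142 0.1941 0.084 ]
(325, 214) [0.4201 0.2588 0.084 ]
(150, 180) [0.6342 0.2014 0.06  ]
(200, 180) [0.5705 0.2079 0.06  ]
(52, 114) [0.7676 0.1042 0.03  ]
(351, 116) [0.3761 0.1503 0.03  ]
(348, 238) [0.3915 0.3153 0.03  ]
(208, 140) [0.5388 0.1599 0.092 ]
(212, 222) [0.5526 0.2534 0.092 ]
```

View pics/w2c.png

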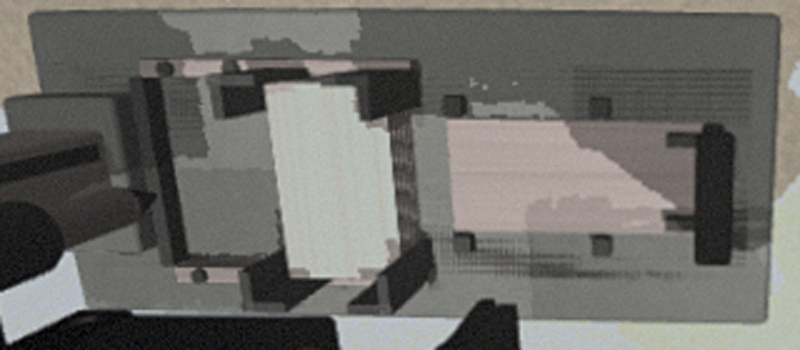

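The stack is at (0.604, 0.205) and the plate at (0.417, 0.226), 189 mm apart, so the slide is near 0.002. The cap measures 17 x 65 mm against the given 18 x 60, which fits. I'll lower the gripper around the plate.

```bash
python3 -m pendant '[{"x":-0.026,"y":0.008,"z":-0.2,"rx":0.0,"ry":0.0,"rz":0.0,"claw":1.0},{"x":-0.026,"y":0.008,"z":-0.4,"rx":0.0,"ry":0.0,"rz":0.0,"claw":1.0},{"x":-0.026,"y":0.008,"z":-0.5,"rx":0.0,"ry":0.0,"rz":0.0,"claw":1.0},{"x":-0.026,"y":0.008,"z":-0.58,"rx":0.0,"ry":0.0,"rz":0.0,"claw":1.0},{"x":-0.026,"y":0.008,"z":-0.65,"rx":0.0,"ry":0.0,"rz":0.0,"claw":1.0},{"x":-0.026,"y":0.008,"z":-0.69,"rx":0.0,"ry":0.0,"rz":0.0,"claw":1.0},{"x":-0.026,"y":0.008,"z":-0.69,"rx":0.0,"ry":0.0,"rz":0.0,"claw":1.0},{"x":-0.026,"y":0.008,"z":-0.69,"rx":0.0,"ry":0.0,"rz":0.0,"claw":1.0}]'
python3 - <<'E'
from h import *
w=capture("wrist");save(w,"w3")
E
```

```text
time_s: 5.4
tcp_pos: [0.4183, 0.2256, 0.0485]
ee_rot: [[-0.097, -0.995, 0.001], [-0.995, 0.097, 0.001], [-0.001, -0.001, -1.0]]
wrist_force: [0.8, 0.0, 0.3]
gripper_width: 0.999
gripper_force: 0.0
```

View pics/w3.png

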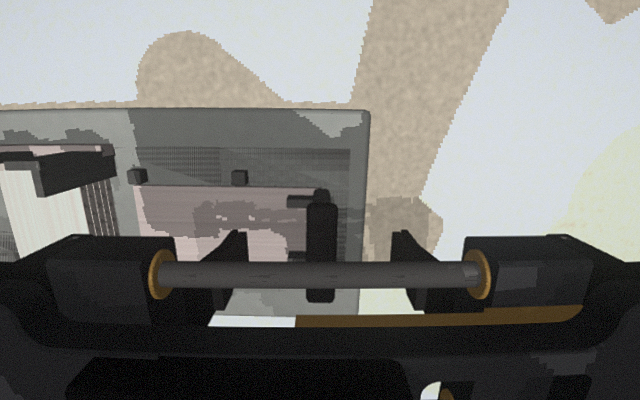

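The cap (columns 308–336, rows 190–302) stands midway between the open fingers. I'll close on it.

```bash
python3 -m pendant '[{"x":0.0,"y":0.0,"z":0.0,"rx":0.0,"ry":0.0,"rz":0.0,"claw":0.5},{"x":0.0,"y":0.0,"z":0.0,"rx":0.0,"ry":0.0,"rz":0.0,"claw":0.3},{"x":0.0,"y":0.0,"z":0.0,"rx":0.0,"ry":0.0,"rz":0.0,"claw":0.1},{"x":0.0,"y":0.0,"z":0.0,"rx":0.0,"ry":0.0,"rz":0.0,"claw":0.0},{"x":0.0,"y":0.0,"z":0.0,"rx":0.0,"ry":0.0,"rz":0.0,"claw":0.0},{"x":0.0,"y":0.0,"z":0.0,"rx":0.0,"ry":0.0,"rz":0.0,"claw":0.0},{"x":0.0,"y":0.0,"z":0.0,"rx":0.0,"ry":0.0,"rz":0.0,"claw":0.0},{"x":0.0,"y":0.0,"z":0.0,"rx":0.0,"ry":0.0,"rz":0.0,"claw":0.0}]'
```

```text
time_s: 6.45
tcp_pos: [0.4177, 0.2251, 0.0478]
ee_rot: [[-0.098, -0.995, -0.0], [-0.995, 0.098, -0.0], [0.0, 0.0, -1.0]]
wrist_force: [-0.6, 0.1, -0.9]
gripper_width: 0.202
gripper_force: 30.0
```

Gripped on the cap (17.6 mm wide). I'll push 80 mm along the feed at about 10 mm per row.

```bash
python3 -m pendant '[{"x":0.04,"y":-0.004,"z":0.0,"rx":0.0,"ry":0.0,"rz":0.0,"claw":0.0},{"x":0.08,"y":-0.008,"z":0.0,"rx":0.0,"ry":0.0,"rz":0.0,"claw":0.0},{"x":0.12,"y":-0.012,"z":0.0,"rx":0.0,"ry":0.0,"rz":0.0,"claw":0.0},{"x":0.16,"y":-0.016,"z":0.0,"rx":0.0,"ry":0.0,"rz":0.0,"claw":0.0},{"x":0.2,"y":-0.021,"z":0.0,"rx":0.0,"ry":0.0,"rz":0.0,"claw":0.0},{"x":0.24,"y":-0.025,"z":0.0,"rx":0.0,"ry":0.0,"rz":0.0,"claw":0.0},{"x":0.28,"y":-0.029,"z":0.0,"rx":0.0,"ry":0.0,"rz":0.0,"claw":0.0},{"x":0.32,"y":-0.033,"z":0.0,"rx":0.0,"ry":0.0,"rz":0.0,"claw":0.0}]'
```

```text
time_s: 7.45
tcp_pos: [0.497, 0.2159, 0.0478]
ee_rot: [[-0.098, -0.995, -0.003], [-0.995, 0.098, -0.002], [0.002, 0.003, -1.0]]
wrist_force: [-5.6, -0.1, 5.5]
gripper_width: 0.205
gripper_force: 30.0
```

```bash
python3 -m pendant '[{"x":0.008,"y":-0.001,"z":0.0,"rx":0.0,"ry":0.0,"rz":0.0,"claw":0.0},{"x":0.016,"y":-0.002,"z":0.0,"rx":0.0,"ry":0.0,"rz":0.0,"claw":0.0},{"x":0.024,"y":-0.002,"z":0.0,"rx":0.0,"ry":0.0,"rz":0.0,"claw":0.0},{"x":0.032,"y":-0.003,"z":0.0,"rx":0.0,"ry":0.0,"rz":0.0,"claw":0.0},{"x":0.04,"y":-0.004,"z":0.0,"rx":0.0,"ry":0.0,"rz":0.0,"claw":0.0},{"x":0.044,"y":-0.005,"z":0.0,"rx":0.0,"ry":0.0,"rz":0.0,"claw":0.0},{"x":0.048,"y":-0.005,"z":0.0,"rx":0.0,"ry":0.0,"rz":0.0,"claw":0.0},{"x":0.048,"y":-0.005,"z":0.0,"rx":0.0,"ry":0.0,"rz":0.0,"claw":0.0}]'
```

```text
time_s: 8.45
tcp_pos: [0.5089, 0.2145, 0.0478]
ee_rot: [[-0.098, -0.995, -0.003], [-0.995, 0.098, -0.002], [0.002, 0.003, -1.0]]
wrist_force: [-6.1, -0.4, 5.0]
gripper_width: 0.203
gripper_force: 30.0
```

```bash
python3 -m pendant '[{"x":0.004,"y":0.0,"z":0.0,"rx":0.0,"ry":0.0,"rz":0.0,"claw":0.0},{"x":0.008,"y":-0.001,"z":0.0,"rx":0.0,"ry":0.0,"rz":0.0,"claw":0.0},{"x":0.012,"y":-0.001,"z":0.0,"rx":0.0,"ry":0.0,"rz":0.0,"claw":0.0},{"x":0.014,"y":-0.001,"z":0.0,"rx":0.0,"ry":0.0,"rz":0.0,"claw":0.0},{"x":0.016,"y":-0.002,"z":0.0,"rx":0.0,"ry":0.0,"rz":0.0,"claw":0.0},{"x":0.016,"y":-0.002,"z":0.0,"rx":0.0,"ry":0.0,"rz":0.0,"claw":0.0},{"x":0.016,"y":-0.002,"z":0.0,"rx":0.0,"ry":0.0,"rz":0.0,"claw":0.0},{"x":0.016,"y":-0.002,"z":0.0,"rx":0.0,"ry":0.0,"rz":0.0,"claw":0.0}]'
```

```text
time_s: 9.45
tcp_pos: [0.5088, 0.2144, 0.0478]
ee_rot: [[-0.098, -0.995, -0.01], [-0.995, 0.099, -0.003], [0.003, 0.009, -1.0]]
wrist_force: [-19.1, 5.3, 12.4]
gripper_width: 0.201
gripper_force: 30.0
```

End stop reached: 91.5 mm of travel, and the force rose to 20 N. I'll draw it back about 90 mm.

```bash
python3 -m pendant '[{"x":-0.05,"y":0.005,"z":0.0,"rx":0.0,"ry":0.0,"rz":0.0,"claw":0.0},{"x":-0.1,"y":0.01,"z":0.0,"rx":0.0,"ry":0.0,"rz":0.0,"claw":0.0},{"x":-0.15,"y":0.015,"z":0.0,"rx":0.0,"ry":0.0,"rz":0.0,"claw":0.0},{"x":-0.2,"y":0.02,"z":0.0,"rx":0.0,"ry":0.0,"rz":0.0,"claw":0.0},{"x":-0.25,"y":0.026,"z":0.0,"rx":0.0,"ry":0.0,"rz":0.0,"claw":0.0},{"x":-0.3,"y":0.031,"z":0.0,"rx":0.0,"ry":0.0,"rz":0.0,"claw":0.0},{"x":-0.34,"y":0.035,"z":0.0,"rx":0.0,"ry":0.0,"rz":0.0,"claw":0.0},{"x":-0.372,"y":0.038,"z":0.0,"rx":0.0,"ry":0.0,"rz":0.0,"claw":0.0}]'
python3 -m pendant '[{"x":0.0,"y":0.0,"z":0.0,"rx":0.0,"ry":0.0,"rz":0.0,"claw":0.0},{"x":0.0,"y":0.0,"z":0.0,"rx":0.0,"ry":0.0,"rz":0.0,"claw":0.5},{"x":0.0,"y":0.0,"z":0.0,"rx":0.0,"ry":0.0,"rz":0.0,"claw":1.0},{"x":0.0,"y":0.0,"z":0.0,"rx":0.0,"ry":0.0,"rz":0.0,"claw":1.0},{"x":0.0,"y":0.0,"z":0.1,"rx":0.0,"ry":0.0,"rz":0.0,"claw":1.0},{"x":0.0,"y":0.0,"z":0.3,"rx":0.0,"ry":0.0,"rz":0.0,"claw":1.0},{"x":0.0,"y":0.0,"z":0.5,"rx":0.0,"ry":0.0,"rz":0.0,"claw":1.0},{"x":0.0,"y":0.0,"z":0.69,"rx":0.0,"ry":0.0,"rz":0.0,"claw":1.0}]'
python3 - <<'E'
from h import *
w=capture("wrist");c=w["color"][110:250,40:360]
cv2.imwrite("pics/w4c.png",cv2.cvtColor(cv2.resize(c,None,fx=2.5,fy=2.5,interpolation=cv2.INTER_CUBIC),cv2.COLOR_RGB2BGR))
E
```

```text
time_s: 10.45
tcp_pos: [0.4208, 0.2248, 0.0478]
ee_rot: [[-0.097, -0.995, 0.001], [-0.995, 0.097, 0.0], [-0.001, -0.001, -1.0]]
wrist_force: [2.5, -1.0, -2.3]
gripper_width: 0.2
gripper_force: 30.0
time_s: 11.45
tcp_pos: [0.4208, 0.2245, 0.2222]
ee_rot: [[-0.097, -0.995, 0.001], [-0.995, 0.097, 0.001], [-0.001, -0.001, -1.0]]
wrist_force: [1.2, 1.1, 0.4]
gripper_width: 0.91
gripper_force: 0.0
```

View pics/w4c.png

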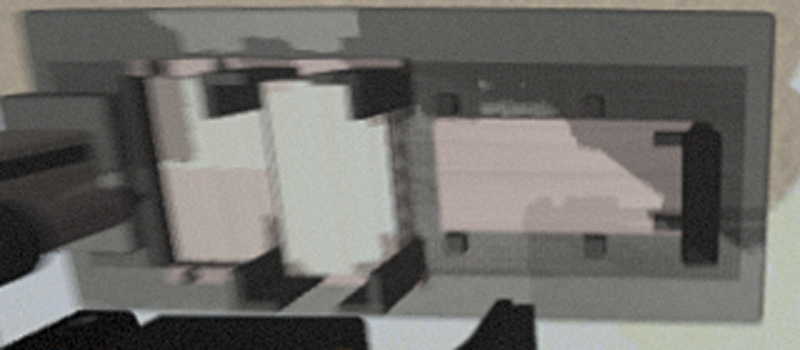

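The blank now lies on the bed against the stop (crop columns 165–275). The stack is in the magazine and the slide is drawn back (cap at crop columns 683–720). On to the console, with the gripper shut and the finger line turned along the console's x axis.

```bash
python3 -m pendant '[{"x":0.44,"y":-0.99,"z":0.1,"rx":0.0,"ry":0.0,"rz":0.079,"claw":0.0},{"x":0.44,"y":-0.99,"z":0.1,"rx":0.0,"ry":0.0,"rz":0.079,"claw":0.0},{"x":0.44,"y":-0.99,"z":0.1,"rx":0.0,"ry":0.0,"rz":0.079,"claw":0.0},{"x":0.44,"y":-0.99,"z":0.1,"rx":0.0,"ry":0.0,"rz":0.079,"claw":0.0},{"x":0.44,"y":-0.99,"z":0.1,"rx":0.0,"ry":0.0,"rz":0.079,"claw":0.0},{"x":0.44,"y":-0.99,"z":0.1,"rx":0.0,"ry":0.0,"rz":0.079,"claw":0.0},{"x":0.44,"y":-0.99,"z":0.1,"rx":0.0,"ry":0.0,"rz":0.079,"claw":0.0},{"x":0.44,"y":-0.99,"z":0.1,"rx":0.0,"ry":0.0,"rz":0.079,"claw":0.0}]'
python3 -m pendant '[{"x":0.0,"y":-0.6,"z":-0.1,"rx":0.0,"ry":0.0,"rz":0.0,"claw":0.0},{"x":0.0,"y":-0.6,"z":-0.1,"rx":0.0,"ry":0.0,"rz":0.0,"claw":0.0},{"x":0.0,"y":-0.6,"z":-0.1,"rx":0.0,"ry":0.0,"rz":0.0,"claw":0.0},{"x":0.0,"y":-0.6,"z":-0.1,"rx":0.0,"ry":0.0,"rz":0.0,"claw":0.0},{"x":0.0,"y":-0.6,"z":-0.1,"rx":0.0,"ry":0.0,"rz":0.0,"claw":0.0},{"x":0.0,"y":-0.6,"z":-0.1,"rx":0.0,"ry":0.0,"rz":0.0,"claw":0.0},{"x":0.0,"y":-0.6,"z":-0.1,"rx":0.0,"ry":0.0,"rz":0.0,"claw":0.0},{"x":0.0,"y":-0.6,"z":-0.1,"rx":0.0,"ry":0.0,"rz":0.0,"claw":0.0}]'
python3 - <<'E'
from h import *
w=capture("wrist");save(w,"w5");print(sense()["joints"])
E
```

```text
time_s: 12.5
tcp_pos: [0.5304, -0.022, 0.2453]
ee_rot: [[0.152, -0.988, -0.0], [-0.988, -0.152, 0.0], [-0.0, 0.0, -1.0]]
wrist_force: [0.2, -1.1, 0.3]
gripper_width: 0.174
gripper_force: 0.0
time_s: 13.5
tcp_pos: [0.531, -0.1723, 0.2205]
ee_rot: [[0.151, -0.988, 0.0], [-0.988, -0.151, -0.0], [0.0, -0.0, -1.0]]
wrist_force: [0.4, -0.4, -0.6]
gripper_width: 0.004
gripper_force: 0.0
[-1.36417900e+00  1.45414515e+01 -6.76554254e+00  1.47801118e-03
 -6.86792690e+01  1.00470320e+01]
```

View pics/w5.png

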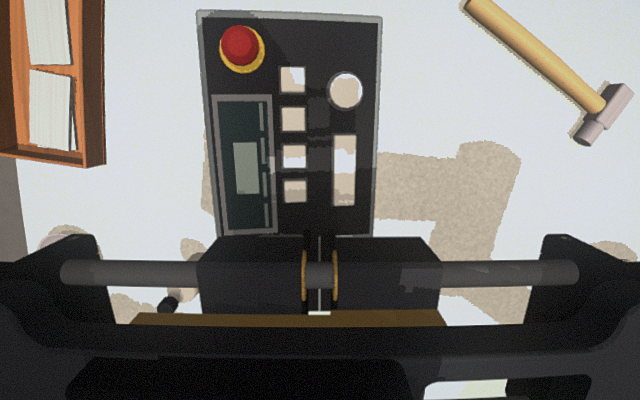

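The wrist view shows, from top to bottom, key4 (292,79), key3 (293,119), key2 (294,156) and key1 (295,190), with the start key at (345,91) and the bar at (343,170).

```bash
python3 - <<'E'
from h import *
w=capture("wrist")
px=dict(k4=(292.5,79.5),k3=(293.5,119),k2=(294.5,156),k1=(295.5,190),start=(345.5,90.5),bar=(343.5,170.5))
g=cv2.cvtColor(w["color"],cv2.COLOR_RGB2GRAY)
n,l,st,ce=cv2.connectedComponentsWithStats((g>110).astype(np.uint8)[:236,276:366])
for i in range(1,n):
    if st[i,4]>200: print("comp",st[i,:4]+[276,0,0,0],st[i,4],ce[i].round(1)+[276,0])
print("corners", onz(w,(380,17),.048).round(4), onz(w,(197,11),.076).round(4))
f=onz(w,(380,17),.048);b=onz(w,(197,11),.076)
ex=np.array([np.cos(np.radians(8.7)),np.sin(np.radians(8.7)),0]);ey=np.array([-ex[1],ex[0],0])
print("len",np.linalg.norm((f-b)[:2]),"yaw",np.degrees(np.arctan2(*(b-f)[[1,0]])))
c=(f+b)/2+ey*.135;c[2]=0;print("centre",c.round(4))
for k,u in px.items():
    z=.07
    for _ in range(5):
        X=onz(w,u,z);z=.072+.1405*((X-c)@ex)
    print(k,X.round(4),"console",round((X-c)@ex,4),round((X-c)@ey,4))
E
```

```text
comp [276   0  90  23] 1852 [321.9   9.8]
comp [281  67  24  26] 596 [292.4  79.1]
comp [329  73  34  35] 911 [345.8  90.3]
comp [281 108  24  23] 529 [293. 119.]
comp [334 135  22  71] 1512 [344.2 169.3]
comp [283 145  23  24] 529 [293.9 156.2]
comp [284 181  22  22] 457 [294.6 191. ]
corners [ 0.4912 -0.3667  0.048 ] [ 0.6844 -0.3356  0.076 ]
len 0.1956739523230461 yaw 9.125050512403073
centre [ 0.5673 -0.2177  0.    ]
k4 [ 0.577  -0.2825  0.072 ] console -0.0003 -0.0655
k3 [ 0.5704 -0.241   0.0719] console -0.0005 -0.0235
k2 [ 0.5638 -0.1998  0.0719] console -0.0008 0.0182
k1 [ 0.5574 -0.1597  0.0718] console -0.0011 0.0588
start [ 0.5171 -0.2808  0.0637] console -0.0592 -0.0548
bar [ 0.5037 -0.1904  0.0637] console -0.0588 0.0366
```

The fit agrees with the top and side cameras within 3 mm, and the key spacing comes out at 41–42 mm. I'll hover 20 mm over key1, tilted 8° to be square with the panel.

```bash
python3 -m pendant '[{"x":0.094,"y":0.047,"z":-0.1,"rx":0.0067,"ry":-0.0439,"rz":0.0,"claw":0.0},{"x":0.094,"y":0.047,"z":-0.2,"rx":0.0067,"ry":-0.0439,"rz":0.0,"claw":0.0},{"x":0.094,"y":0.047,"z":-0.3,"rx":0.0067,"ry":-0.0439,"rz":0.0,"claw":0.0},{"x":0.094,"y":0.047,"z":-0.4,"rx":0.0067,"ry":-0.0439,"rz":0.0,"claw":0.0},{"x":0.094,"y":0.047,"z":-0.46,"rx":0.0067,"ry":-0.0439,"rz":0.0,"claw":0.0},{"x":0.094,"y":0.047,"z":-0.514,"rx":0.0067,"ry":-0.0439,"rz":0.0,"claw":0.0},{"x":0.094,"y":0.047,"z":-0.514,"rx":0.0067,"ry":-0.0439,"rz":0.0,"claw":0.0},{"x":0.094,"y":0.047,"z":-0.514,"rx":0.0067,"ry":-0.0439,"rz":0.0,"claw":0.0}]'
```

```text
time_s: 14.6
tcp_pos: [0.555, -0.1612, 0.0926]
ee_rot: [[0.151, -0.979, 0.139], [-0.989, -0.149, 0.021], [0.001, -0.14, -0.99]]
wrist_force: [0.2, -0.9, -0.6]
gripper_width: 0.009
gripper_force: 0.0
```

```bash
python3 -m pendant '[{"x":0.005,"y":0.001,"z":-0.035,"rx":0.0,"ry":0.0,"rz":0.0,"claw":0.0},{"x":0.01,"y":0.002,"z":-0.07,"rx":0.0,"ry":0.0,"rz":0.0,"claw":0.0},{"x":0.012,"y":0.002,"z":-0.085,"rx":0.0,"ry":0.0,"rz":0.0,"claw":0.0},{"x":0.014,"y":0.002,"z":-0.095,"rx":0.0,"ry":0.0,"rz":0.0,"claw":0.0},{"x":0.015,"y":0.002,"z":-0.107,"rx":0.0,"ry":0.0,"rz":0.0,"claw":0.0},{"x":0.015,"y":0.002,"z":-0.107,"rx":0.0,"ry":0.0,"rz":0.0,"claw":0.0},{"x":0.015,"y":0.002,"z":-0.107,"rx":0.0,"ry":0.0,"rz":0.0,"claw":0.0},{"x":0.015,"y":0.002,"z":-0.107,"rx":0.0,"ry":0.0,"rz":0.0,"claw":0.0}]'
```

```text
time_s: 15.6
tcp_pos: [0.5582, -0.1607, 0.0653]
ee_rot: [[0.15, -0.979, 0.138], [-0.989, -0.149, 0.021], [0.0, -0.139, -0.99]]
wrist_force: [-0.8, -0.6, 0.2]
gripper_width: 0.007
gripper_force: 0.0
```

No force yet, so the key top is lower than I estimated. I'll go deeper in small steps.

```bash
python3 -m pendant '[{"x":0.0,"y":0.0,"z":-0.004,"rx":0.0,"ry":0.0,"rz":0.0,"claw":0.0},{"x":0.001,"y":0.0,"z":-0.008,"rx":0.0,"ry":0.0,"rz":0.0,"claw":0.0},{"x":0.002,"y":0.0,"z":-0.012,"rx":0.0,"ry":0.0,"rz":0.0,"claw":0.0},{"x":0.002,"y":0.0,"z":-0.016,"rx":0.0,"ry":0.0,"rz":0.0,"claw":0.0},{"x":0.002,"y":0.0,"z":-0.016,"rx":0.0,"ry":0.0,"rz":0.0,"claw":0.0},{"x":0.002,"y":0.0,"z":-0.016,"rx":0.0,"ry":0.0,"rz":0.0,"claw":0.0},{"x":0.002,"y":0.0,"z":-0.016,"rx":0.0,"ry":0.0,"rz":0.0,"claw":0.0},{"x":0.002,"y":0.0,"z":-0.016,"rx":0.0,"ry":0.0,"rz":0.0,"claw":0.0}]'
python3 - <<'E'
from h import *
p=capture("side");c=p["color"][190:270,320:440]
cv2.imwrite("pics/s2.png",cv2.cvtColor(cv2.resize(c,None,fx=6,fy=6,interpolation=cv2.INTER_CUBIC),cv2.COLOR_RGB2BGR))
print([np.round(sense()["wrist_force"],1) for _ in range(3)],proj(p,sense()["tcp_pos"]),proj(p,(.557,-.16,.072)))
E
```

```text
time_s: 16.6
tcp_pos: [0.5586, -0.1606, 0.0611]
ee_rot: [[0.15, -0.979, 0.138], [-0.989, -0.149, 0.021], [-0.0, -0.139, -0.99]]
wrist_force: [-0.5, 0.9, -0.5]
gripper_width: 0.009
gripper_force: 0.0
[array([-0. , -0.3, -0.6]), array([-0. , -0.3, -0.6]), array([-0. , -0.3, -0.6])] [364.96541747 217.67363384] [364.61371347 214.77490861]
```

View pics/s2.png

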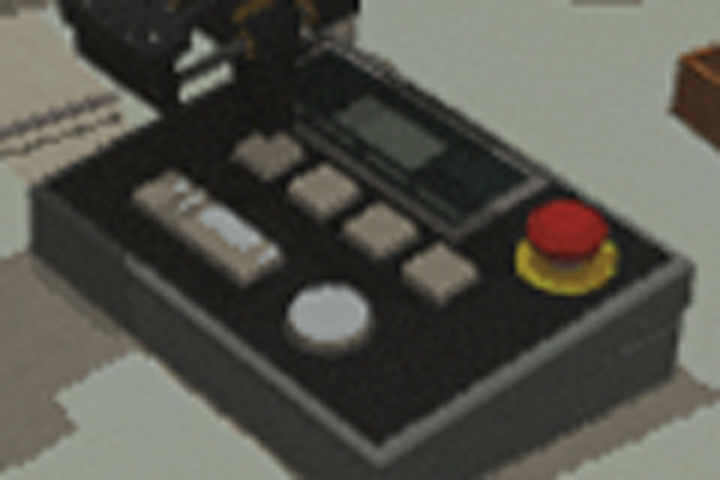

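The side view shows the shut fingers ending at about crop (270,135), above key1's middle (267,152), with no sign of a press. I've used up my picture views, so I'll check the heights by triangulating from the saved images.

```bash
python3 - <<'E'
from h import *
t=capture("top");s=capture("side")
def blobs(f,th,box):
    g=cv2.cvtColor(cv2.imread(f),cv2.COLOR_BGR2GRAY);x0,y0,x1,y1=box
    n,l,st,ce=cv2.connectedComponentsWithStats((g[y0:y1,x0:x1]>th).astype(np.uint8),connectivity=4)
    return [(ce[i]+[x0,y0]).round(2).tolist()+[int(st[i,4])] for i in range(1,n) if 15<st[i,4]<400]
T=blobs("pics/top.png",120,(360,160,416,202));S=blobs("pics/side.png",120,(338,205,402,252))
print(T);print(S)
ds=cv2.absdiff(cv2.cvtColor(s["color"],cv2.COLOR_RGB2BGR),cv2.imread("pics/side.png")).max(2)[190:232,340:400]
g=cv2.cvtColor(s["color"],cv2.COLOR_RGB2GRAY)[196:224,350:382]
g0=cv2.cvtColor(cv2.imread("pics/side.png"),cv2.COLOR_BGR2GRAY)[196:224,350:382]
for r in range(28): print(196+r,' '.join('%3d'%v for v in g[r]),'|',' '.join('%3d'%v for v in g0[r]))
E
```

```text
[[403.58, 167.88, 43], [392.07, 169.98, 42], [380.41, 172.1, 41], [368.51, 174.1, 41], [403.68, 185.26, 78], [378.15, 189.83, 154], [408.39, 200.2, 41]]
[[343.26, 207.3, 61], [397.87, 206.84, 38], [364.38, 214.4, 42], [373.34, 220.77, 44], [354.09, 226.81, 156], [382.83, 227.53, 47], [392.76, 234.45, 51], [374.39, 241.94, 88], [340.7, 248.7, 40]]
196  32  44 148 140 105  62  23  24  32  43  42  52  32  28  28  21  27  27  26  25  43  51  54  39  50  60  77  81  77 118 149 151 | 148 149 150 148 147 149 149 148 148 149 147 148 147 148 148 149 143 102  88  79  87  83  56  38  50  58  80  79  75 115 146 150
197  17  39 144 159 162 106  50  35  45  51  49  60  40  23  27  29  27  23  24  27  34  23  43  54  83  76  69  72  70 129 150 152 | 148 148 148 147 149 147 150 149 149 150 147 149 148 149 151 145 140  98  84  82  58  39  65  71  85  76  68  71  71 131 145 150
198  45  85 147 148 144  99  63  55  51  43  40  45  36  29  26  27  27  24  22  23  29  36  65  49  42  51  78  67  69  74 111 136 | 148 147 149 150 146 150 147 147 148 147 148 148 149 149 146 137 111  87  58  32  39  64 110  
[... 5884 characters left out ...]
16 117 116 114 115 114 116 119 121  78  33  25 | 153 158 121  79  41  32  33  35  31  33  35  36  35  30  33  30  29  40 128 146 151 152 150 151 152 150 154 156 146  90  39  29
222  89 109 119 122  70  28  22  27  28  28  24  20  23  24  24  26  23  31  61  83 104 115 115 117 116 119 114 114  94  67  38  24 | 150 152 156 139  87  40  33  32  37  30  36  33  36  32  35  35  31  47  66 100 133 150 152 150 151 153 142 136  96  76  47  30
223 112 136 144 120  87  63  43  28  27  25  22  29  30  26  26  28  28  30  39  61  71 101 111 122 115 116 100  86  67  42  32  25 | 149 149 152 156 137 104  63  34  35  32  34  33  34  34  34  33  34  37  52  70  68 126 147 152 145 140 105  86  64  48  33  28
```

In the side picture the finger column (364–365) lines up with key1, but the tip ends about 20 mm higher than the reported TCP. That fits the zero force: it simply has not touched yet. I'll keep descending along the panel normal, 1 mm per row, watching the force.

```bash
python3 -m pendant '[{"x":0.001,"y":0.0,"z":-0.004,"rx":0.0,"ry":0.0,"rz":0.0,"claw":0.0},{"x":0.001,"y":0.0,"z":-0.008,"rx":0.0,"ry":0.0,"rz":0.0,"claw":0.0},{"x":0.002,"y":0.0,"z":-0.012,"rx":0.0,"ry":0.0,"rz":0.0,"claw":0.0},{"x":0.002,"y":0.0,"z":-0.016,"rx":0.0,"ry":0.0,"rz":0.0,"claw":0.0},{"x":0.003,"y":0.0,"z":-0.02,"rx":0.0,"ry":0.0,"rz":0.0,"claw":0.0},{"x":0.003,"y":0.001,"z":-0.02,"rx":0.0,"ry":0.0,"rz":0.0,"claw":0.0},{"x":0.003,"y":0.001,"z":-0.02,"rx":0.0,"ry":0.0,"rz":0.0,"claw":0.0},{"x":0.003,"y":0.001,"z":-0.02,"rx":0.0,"ry":0.0,"rz":0.0,"claw":0.0}]'
python3 - <<'E'
from h import *
s=capture("side");g=cv2.cvtColor(s["color"],cv2.COLOR_RGB2GRAY)[206:222,356:374]
for r in range(16): print(206+r,' '.join('%3d'%v for v in g[r]))
w=capture("wrist");x=sense();R=np.array(x["ee_rot"]);t=np.array(x["tcp_pos"])
o=ray(w,(320,200))[0];print("cam in tool",(R.T@(o-t)).round(4),"tcp px",proj(w,t).round(1),"force",np.round(x["wrist_force"],1))
for k in(.02,.04): print(proj(w,t-k*R[:,2]).round(1))
print("key1",proj(w,(.557,-.16,.072)).round(1),"key2",proj(w,(.5638,-.2,.072)).round(1))
g=cv2.cvtColor(w["color"],cv2.COLOR_RGB2GRAY)
for r in range(120,320,8): print(r,' '.join('%3d'%v for v in g[r,240:400:5]))
E
```

```text
time_s: 17.75
tcp_pos: [0.5594, -0.1604, 0.0562]
ee_rot: [[0.15, -0.979, 0.138], [-0.989, -0.149, 0.021], [-0.0, -0.139, -0.99]]
wrist_force: [-0.5, 1.0, 0.0]
gripper_width: 0.006
gripper_force: 0.0
206  22  25  24  24  20  24  25  23  21  26  31  25  25  29  27  25  26  25
207  24  25  22  27  19  23  25  20  21  24  25  26  24  38  37  26  24  28
208  26  26  28  26  24  19  25  19  26  27  25  24  24  36  37  29  28  26
209  22  25  25  24  23  22  28  25  25  24  24  24  22  29  31  27  30  33
210  26  28  26  23  21  23  20  24  25  25  24  30  20  38  37  27  40  43
211  24  24  26  25  20  18  24  27  22  24  23  24  17  42  48  43  29  33
212  24  25  24  23  24  44  38  24  22  25  33  55  40  34  45  52  46  37
213  29  22  20  32  52  80  72  50  28  30  60  98  78  49  34  42  49  52
214  27  24  21  59  93  98  96  85  66  65  91  97  97  90  45  25  43  46
215  26  27  33  73  90  95  95  97  97  96  97  97  96 103  57  30  23  31
216  26  23  44  59  66  85  93  97  94  99  96 100  86  78  56  31  21  19
217  24  30  27  33  47  62  79  89  97 102  93  84  61  33  25  
[... 3071 characters left out ...]
  40  42  41  43  40  44  37  44  45  40
280  44  44  44  42  37  31  41  46  42  40  41  40  31  67  81  82  84  85  82 139  37  45  40  45  42  47  37  41  41  47  37  36
288  44  43  39  43  44  48  49  39  37  39  38  38  37  66  47  46  52  58  47 136  43  46  46  41  43  36  37  33  36  36  40  36
296  39  46  40  38  39  43  37  35  42  48  34  41  35  69  36  36  26  42  20 122  40  40  34  40  40  32  42  33  38  44  42  40
304  33  40  41  49  41  37  31  35  40  45  40  35  44   9  36  37  29  33  25  16  43  34  30  30  45  38  41  40  44  46  39  52
312  30  29  38  30  30  28  31  34  33  30  38  31  38  18  14  19  10  30  55  73  65  73  70  69  72  66  71  72  73  72  75  70
```

```bash
python3 - <<'E'
from h import *
s=capture("side");w=capture("wrist");x=sense();R=np.array(x["ee_rot"]);t=np.array(x["tcp_pos"])
g=cv2.cvtColor(w["color"],cv2.COLOR_RGB2GRAY)
for r in range(224,238): print(r,' '.join('%3d'%v for v in g[r,296:342:2]))
for k in(0,.01,.015,.02,.025,.03):
  print(k,*[(hx,proj(w,t+R@[hx,0,-k]).round(1),proj(s,t+R@[hx,0,-k]).round(1)) for hx in(0,.0095)],(t-k*R[:,2]).round(4))
E
```

```text
224  62 151 168 177 172 174 172 172 174 174 177 173 173 172 174 176 172 177 175 176 162  72  56
225  60 155 176 181 177 179 182 180 178 175 179 178 179 180 179 177 179 181 181 178 164  76  60
226  62 159 181 182 188 184 184 182 180 184 183 181 179 184 183 183 178 182 181 182 167  81  66
227  60 160 183 181 180 183 189 186 179 183 182 184 180 181 178 182 187 181 181 185 165  75  53
228  61 153 183 182 184 185 185 185 182 183 180 185 179 183 184 182 182 187 186 187 162  73  51
229  51 149 183 184 169 137 136 151 187 185 183 179 179 185 182 185 163 137 137 161 169  70  53
230  52 142 180 187 121  40  40  96 190 184 186 186 184 187 188 187 106  45  43 110 166  74  49
231  59 147 180 185  69  11  11  60 144 141 142 148 155 137 142 146  66  10  14  75 170  71  51
232  53 146 181 189  56  24  13  35  56  56  49  81 102  49  54  52  30  17  14  63 166  72  53
233  61 143 184 185  46  27  18  17  19  17  25  73  77  20  21  18  24  23   7  45 170  69  48
234  61 146 180 187  43  18  23  27  25  27  27  73  77  18  23  27  17  18  20  39 172  71  44
235  55 141 187 181  40  24  27  24  24  25 
[... 354 characters left out ...]
593 -0.1604  0.0561]
0.01 (0, array([319. , 233.3]), array([364.9, 216.4])) (0.0095, array([319. , 219.8]), array([366.9, 217.8])) [ 0.558  -0.1606  0.066 ]
0.015 (0, array([319. , 236.2]), array([364.8, 215.1])) (0.0095, array([319. , 222.4]), array([366.8, 216.6])) [ 0.5573 -0.1607  0.071 ]
0.02 (0, array([319. , 239.2]), array([364.7, 213.9])) (0.0095, array([319. , 225.2]), array([366.7, 215.3])) [ 0.5566 -0.1608  0.0759]
0.025 (0, array([319. , 242.5]), array([364.6, 212.6])) (0.0095, array([319., 228.]), array([366.6, 214. ])) [ 0.5559 -0.1609  0.0809]
0.03 (0, array([319. , 245.9]), array([364.5, 211.3])) (0.0095, array([319. , 231.1]), array([366.6, 212.7])) [ 0.5552 -0.161   0.0858]
```

Both cameras put the real fingertip about 25 mm behind the reported TCP, so it is still about 10 mm above key1. I'll continue down.

```bash
python3 -m pendant '[{"x":0.001,"y":0.0,"z":-0.008,"rx":0.0,"ry":0.0,"rz":0.0,"claw":0.0},{"x":0.002,"y":0.0,"z":-0.016,"rx":0.0,"ry":0.0,"rz":0.0,"claw":0.0},{"x":0.003,"y":0.0,"z":-0.024,"rx":0.0,"ry":0.0,"rz":0.0,"claw":0.0},{"x":0.004,"y":0.001,"z":-0.028,"rx":0.0,"ry":0.0,"rz":0.0,"claw":0.0},{"x":0.005,"y":0.001,"z":-0.032,"rx":0.0,"ry":0.0,"rz":0.0,"claw":0.0},{"x":0.005,"y":0.001,"z":-0.036,"rx":0.0,"ry":0.0,"rz":0.0,"claw":0.0},{"x":0.006,"y":0.001,"z":-0.04,"rx":0.0,"ry":0.0,"rz":0.0,"claw":0.0},{"x":0.006,"y":0.001,"z":-0.04,"rx":0.0,"ry":0.0,"rz":0.0,"claw":0.0}]'
```

```text
time_s: 18.95
tcp_pos: [0.5608, -0.1602, 0.046]
ee_rot: [[0.15, -0.979, 0.137], [-0.989, -0.149, 0.021], [-0.0, -0.139, -0.99]]
wrist_force: [-0.1, -0.3, -0.6]
gripper_width: 0.006
gripper_force: 0.0
```

```bash
python3 -m pendant '[{"x":0.0,"y":0.0,"z":-0.004,"rx":0.0,"ry":0.0,"rz":0.0,"claw":0.0},{"x":0.001,"y":0.0,"z":-0.008,"rx":0.0,"ry":0.0,"rz":0.0,"claw":0.0},{"x":0.002,"y":0.0,"z":-0.012,"rx":0.0,"ry":0.0,"rz":0.0,"claw":0.0},{"x":0.002,"y":0.0,"z":-0.016,"rx":0.0,"ry":0.0,"rz":0.0,"claw":0.0},{"x":0.003,"y":0.0,"z":-0.02,"rx":0.0,"ry":0.0,"rz":0.0,"claw":0.0},{"x":0.003,"y":0.0,"z":-0.02,"rx":0.0,"ry":0.0,"rz":0.0,"claw":0.0},{"x":0.003,"y":0.0,"z":-0.02,"rx":0.0,"ry":0.0,"rz":0.0,"claw":0.0},{"x":0.003,"y":0.0,"z":-0.02,"rx":0.0,"ry":0.0,"rz":0.0,"claw":0.0}]'
```

```text
time_s: 19.95
tcp_pos: [0.5616, -0.1601, 0.0412]
ee_rot: [[0.15, -0.979, 0.138], [-0.989, -0.149, 0.021], [-0.0, -0.139, -0.99]]
wrist_force: [-0.4, 1.8, 4.1]
gripper_width: 0.002
gripper_force: 1.9
```

Contact at last: 4 N. I'll press 3 mm further to bottom it.

```bash
python3 -m pendant '[{"x":0.0,"y":0.0,"z":-0.004,"rx":0.0,"ry":0.0,"rz":0.0,"claw":0.0},{"x":0.001,"y":0.0,"z":-0.008,"rx":0.0,"ry":0.0,"rz":0.0,"claw":0.0},{"x":0.001,"y":0.0,"z":-0.012,"rx":0.0,"ry":0.0,"rz":0.0,"claw":0.0},{"x":0.002,"y":0.0,"z":-0.016,"rx":0.0,"ry":0.0,"rz":0.0,"claw":0.0},{"x":0.002,"y":0.0,"z":-0.016,"rx":0.0,"ry":0.0,"rz":0.0,"claw":0.0},{"x":0.002,"y":0.0,"z":-0.016,"rx":0.0,"ry":0.0,"rz":0.0,"claw":0.0},{"x":0.002,"y":0.0,"z":-0.016,"rx":0.0,"ry":0.0,"rz":0.0,"claw":0.0},{"x":0.002,"y":0.0,"z":-0.016,"rx":0.0,"ry":0.0,"rz":0.0,"claw":0.0}]'
```

```text
time_s: 20.95
tcp_pos: [0.5619, -0.1601, 0.0394]
ee_rot: [[0.151, -0.979, 0.138], [-0.989, -0.15, 0.021], [0.0, -0.139, -0.99]]
wrist_force: [-7.5, 3.7, 17.7]
gripper_width: 0.006
gripper_force: 9.3
```

Key1 bottomed (18 N, at TCP z 0.0394). I'll lift 20 mm and go over to key3.

```bash
python3 -m pendant '[{"x":-0.006,"y":-0.001,"z":0.04,"rx":0.0,"ry":0.0,"rz":0.0,"claw":0.0},{"x":-0.011,"y":-0.002,"z":0.08,"rx":0.0,"ry":0.0,"rz":0.0,"claw":0.0},{"x":-0.011,"y":-0.002,"z":0.08,"rx":0.0,"ry":0.0,"rz":0.0,"claw":0.0},{"x":0.015,"y":-0.15,"z":0.08,"rx":0.0,"ry":0.0,"rz":0.0,"claw":0.0},{"x":0.035,"y":-0.28,"z":0.08,"rx":0.0,"ry":0.0,"rz":0.0,"claw":0.0},{"x":0.041,"y":-0.328,"z":0.08,"rx":0.0,"ry":0.0,"rz":0.0,"claw":0.0},{"x":0.041,"y":-0.328,"z":0.08,"rx":0.0,"ry":0.0,"rz":0.0,"claw":0.0},{"x":0.041,"y":-0.328,"z":0.08,"rx":0.0,"ry":0.0,"rz":0.0,"claw":0.0}]'
python3 - <<'E'
from h import *
w=capture("wrist");x=sense();R=np.array(x["ee_rot"]);t=np.array(x["tcp_pos"]);d=R[:,2]
for n,k in dict(k1=(.557,-.16,.072),k3=(.570,-.241,.072),bar=(.502,-.191,.0637),start=(.516,-.282,.0637)).items():
    k=np.array(k); print(n,"tcp bottomed+2.5",(k+d*(.027+.0085)).round(4),"shift/0.25",((k+d*.0355-t)/.25).round(3))
g=cv2.cvtColor(w["color"],cv2.COLOR_RGB2GRAY)
print(np.round(t,4)); col=g[100:245,303]; print("white rows",[100+i for i in range(145) if col[i]>130])
E
```

```text
time_s: 21.95
tcp_pos: [0.5719, -0.2413, 0.0568]
ee_rot: [[0.151, -0.979, 0.137], [-0.989, -0.149, 0.021], [-0.001, -0.138, -0.99]]
wrist_force: [0.6, 0.8, 0.4]
gripper_width: 0.004
gripper_force: 0.0
k1 tcp bottomed+2.5 [ 0.5619 -0.1592  0.0368] shift/0.25 [-0.041  0.328 -0.08 ]
k3 tcp bottomed+2.5 [ 0.5749 -0.2402  0.0368] shift/0.25 [ 0.011  0.004 -0.08 ]
bar tcp bottomed+2.5 [ 0.5069 -0.1902  0.0285] shift/0.25 [-0.261  0.204 -0.114]
start tcp bottomed+2.5 [ 0.5209 -0.2812  0.0285] shift/0.25 [-0.205 -0.16  -0.114]
[ 0.572  -0.2412  0.0569]
white rows [152, 153, 154, 155, 156, 157, 158, 159, 160, 161, 162, 163, 164, 165, 166, 167, 168, 169, 170, 171, 172, 173, 174, 175, 176, 177, 178, 179, 180, 181, 182, 183, 184, 185, 186, 187, 188, 189, 190, 191, 192, 193, 194, 219, 220, 221, 222, 223, 224, 225, 226, 227, 228, 229, 230, 231, 232, 233, 234, 235]
```

```bash
python3 -m pendant '[{"x":0.005,"y":0.001,"z":-0.03,"rx":0.0,"ry":0.0,"rz":0.0,"claw":0.0},{"x":0.007,"y":0.002,"z":-0.05,"rx":0.0,"ry":0.0,"rz":0.0,"claw":0.0},{"x":0.008,"y":0.002,"z":-0.06,"rx":0.0,"ry":0.0,"rz":0.0,"claw":0.0},{"x":0.009,"y":0.003,"z":-0.07,"rx":0.0,"ry":0.0,"rz":0.0,"claw":0.0},{"x":0.011,"y":0.003,"z":-0.08,"rx":0.0,"ry":0.0,"rz":0.0,"claw":0.0},{"x":0.011,"y":0.003,"z":-0.08,"rx":0.0,"ry":0.0,"rz":0.0,"claw":0.0},{"x":0.011,"y":0.003,"z":-0.08,"rx":0.0,"ry":0.0,"rz":0.0,"claw":0.0},{"x":0.011,"y":0.003,"z":-0.08,"rx":0.0,"ry":0.0,"rz":0.0,"claw":0.0}]'
```

```text
time_s: 23.0
tcp_pos: [0.5747, -0.241, 0.0395]
ee_rot: [[0.151, -0.979, 0.138], [-0.989, -0.15, 0.021], [-0.0, -0.139, -0.99]]
wrist_force: [-6.6, 5.5, 15.2]
gripper_width: 0.001
gripper_force: 7.7
```

Key3 bottomed at 15 N. Lift and go over to the bar key.

```bash
python3 -m pendant '[{"x":-0.006,"y":-0.001,"z":0.04,"rx":0.0,"ry":0.0,"rz":0.0,"claw":0.0},{"x":-0.011,"y":-0.002,"z":0.08,"rx":0.0,"ry":0.0,"rz":0.0,"claw":0.0},{"x":-0.011,"y":-0.002,"z":0.08,"rx":0.0,"ry":0.0,"rz":0.0,"claw":0.0},{"x":-0.15,"y":0.1,"z":0.08,"rx":0.0,"ry":0.0,"rz":0.0,"claw":0.0},{"x":-0.25,"y":0.17,"z":0.07,"rx":0.0,"ry":0.0,"rz":0.0,"claw":0.0},{"x":-0.283,"y":0.198,"z":0.046,"rx":0.0,"ry":0.0,"rz":0.0,"claw":0.0},{"x":-0.283,"y":0.198,"z":0.046,"rx":0.0,"ry":0.0,"rz":0.0,"claw":0.0},{"x":-0.283,"y":0.198,"z":0.046,"rx":0.0,"ry":0.0,"rz":0.0,"claw":0.0}]'
python3 -m pendant '[{"x":0.005,"y":0.001,"z":-0.03,"rx":0.0,"ry":0.0,"rz":0.0,"claw":0.0},{"x":0.007,"y":0.002,"z":-0.05,"rx":0.0,"ry":0.0,"rz":0.0,"claw":0.0},{"x":0.008,"y":0.002,"z":-0.06,"rx":0.0,"ry":0.0,"rz":0.0,"claw":0.0},{"x":0.009,"y":0.002,"z":-0.07,"rx":0.0,"ry":0.0,"rz":0.0,"claw":0.0},{"x":0.011,"y":0.002,"z":-0.08,"rx":0.0,"ry":0.0,"rz":0.0,"claw":0.0},{"x":0.011,"y":0.002,"z":-0.08,"rx":0.0,"ry":0.0,"rz":0.0,"claw":0.0},{"x":0.011,"y":0.002,"z":-0.08,"rx":0.0,"ry":0.0,"rz":0.0,"claw":0.0},{"x":0.011,"y":0.002,"z":-0.08,"rx":0.0,"ry":0.0,"rz":0.0,"claw":0.0}]'
```

```text
time_s: 24.0
tcp_pos: [0.5056, -0.1923, 0.0487]
ee_rot: [[0.15, -0.979, 0.138], [-0.989, -0.149, 0.021], [0.001, -0.14, -0.99]]
wrist_force: [0.5, -0.4, 0.9]
gripper_width: 0.001
gripper_force: 0.0
time_s: 25.0
tcp_pos: [0.5073, -0.1917, 0.031]
ee_rot: [[0.151, -0.979, 0.139], [-0.988, -0.15, 0.02], [0.001, -0.14, -0.99]]
wrist_force: [-5.6, 1.7, 18.0]
gripper_width: 0.007
gripper_force: 9.2
```

The bar key bottomed at 18 N. Next the start key.

```bash
python3 -m pendant '[{"x":-0.006,"y":-0.001,"z":0.04,"rx":0.0,"ry":0.0,"rz":0.0,"claw":0.0},{"x":-0.011,"y":-0.002,"z":0.08,"rx":0.0,"ry":0.0,"rz":0.0,"claw":0.0},{"x":-0.011,"y":-0.002,"z":0.08,"rx":0.0,"ry":0.0,"rz":0.0,"claw":0.0},{"x":0.015,"y":-0.15,"z":0.08,"rx":0.0,"ry":0.0,"rz":0.0,"claw":0.0},{"x":0.035,"y":-0.3,"z":0.08,"rx":0.0,"ry":0.0,"rz":0.0,"claw":0.0},{"x":0.044,"y":-0.36,"z":0.08,"rx":0.0,"ry":0.0,"rz":0.0,"claw":0.0},{"x":0.044,"y":-0.36,"z":0.08,"rx":0.0,"ry":0.0,"rz":0.0,"claw":0.0},{"x":0.044,"y":-0.36,"z":0.08,"rx":0.0,"ry":0.0,"rz":0.0,"claw":0.0}]'
python3 -m pendant '[{"x":0.005,"y":0.001,"z":-0.03,"rx":0.0,"ry":0.0,"rz":0.0,"claw":0.0},{"x":0.007,"y":0.002,"z":-0.05,"rx":0.0,"ry":0.0,"rz":0.0,"claw":0.0},{"x":0.008,"y":0.002,"z":-0.06,"rx":0.0,"ry":0.0,"rz":0.0,"claw":0.0},{"x":0.009,"y":0.002,"z":-0.07,"rx":0.0,"ry":0.0,"rz":0.0,"claw":0.0},{"x":0.011,"y":0.002,"z":-0.08,"rx":0.0,"ry":0.0,"rz":0.0,"claw":0.0},{"x":0.011,"y":0.002,"z":-0.08,"rx":0.0,"ry":0.0,"rz":0.0,"claw":0.0},{"x":0.011,"y":0.002,"z":-0.08,"rx":0.0,"ry":0.0,"rz":0.0,"claw":0.0},{"x":0.011,"y":0.002,"z":-0.08,"rx":0.0,"ry":0.0,"rz":0.0,"claw":0.0}]'
```

```text
time_s: 26.0
tcp_pos: [0.5175, -0.2805, 0.0482]
ee_rot: [[0.151, -0.979, 0.136], [-0.989, -0.149, 0.022], [-0.001, -0.138, -0.99]]
wrist_force: [-0.2, -0.0, 0.6]
gripper_width: 0.006
gripper_force: 0.0
time_s: 27.0
tcp_pos: [0.5205, -0.2804, 0.031]
ee_rot: [[0.151, -0.979, 0.137], [-0.989, -0.15, 0.021], [-0.0, -0.139, -0.99]]
wrist_force: [-6.6, 6.1, 17.6]
gripper_width: 0.003
gripper_force: 8.7
```

The start key bottomed at 18 N. Lift clear and hand in.

```bash
python3 -m pendant '[{"x":-0.006,"y":-0.001,"z":0.04,"rx":0.0,"ry":0.0,"rz":0.0,"claw":0.0},{"x":-0.011,"y":-0.002,"z":0.08,"rx":0.0,"ry":0.0,"rz":0.0,"claw":0.0},{"x":-0.02,"y":-0.002,"z":0.2,"rx":0.0,"ry":0.0,"rz":0.0,"claw":0.0},{"x":-0.02,"y":-0.002,"z":0.4,"rx":0.0,"ry":0.0,"rz":0.0,"claw":0.0},{"x":-0.02,"y":-0.002,"z":0.5,"rx":0.0,"ry":0.0,"rz":0.0,"claw":0.0},{"x":-0.02,"y":-0.002,"z":0.5,"rx":0.0,"ry":0.0,"rz":0.0,"claw":0.0},{"x":-0.02,"y":-0.002,"z":0.5,"rx":0.0,"ry":0.0,"rz":0.0,"claw":0.0},{"x":-0.02,"y":-0.002,"z":0.5,"rx":0.0,"ry":0.0,"rz":0.0,"claw":0.0}]'
python3 -c "
from station import *
print(finish_job())"
```

```text
time_s: 28.0
tcp_pos: [0.5149, -0.2811, 0.1519]
ee_rot: [[0.15, -0.979, 0.134], [-0.989, -0.148, 0.022], [-0.002, -0.136, -0.991]]
wrist_force: [-0.4, 0.2, 0.4]
gripper_width: 0.004
gripper_force: 0.0
the job is handed in; nothing more can be done
None
```

I fed the blank home, drew the slide back, pressed keys 1 and 3, the bar and start in order (each bottomed at 15–18 N), and handed in at 28 s; no verdict came back.

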